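# Case a power-supply board and show its connector to the bench magnifier

### The arm

A 6-joint arm with a two-finger parallel gripper is mounted at the origin on the work surface. World frame = base frame: x ahead of the robot, y to its left, z up, the work surface at z = 0. Lengths are in m, angles in rad, forces in N, time in s.
With the tool pointing down it reaches from about 0.35 to 0.85 m from the base axis. Payload 8.1 kg.
Tool frame: the origin (TCP) lies midway between the tips of the shut fingers; the grasp point (between the pads) lies 19 mm behind it; z points along the fingers, y is the line along which they close (so a half turn about z gives the same grasp; the last joint's range is limited). The gripper opens to 85 mm and grips with 20 to 120 N. Pads are 22 mm wide; open, the fingers measure 114 mm over their backs; the gripper's body (76 mm by 85 mm) begins 54 mm behind the grasp point. The pads swing forward as they close: fully open they stand 13 mm farther back than shut.
Start: joints at [1.167, 0.13, 1.488, -0, 1.523, -0.085], TCP at [0.188, 0.57, 0.231] pointing down, gripper open.
Joint ranges: [-2.96, 2.96], [-0.89, 2.26], [0.02, 2.5], [-1.34, 4.48], [0, 2.73], [-2.66, 2.66]. Speed limits (rad/s): [2.39, 2.39, 2.79, 3.14, 3.14, 3.14].

### API

Orientations are given as a 3x3 rotation matrix whose columns are the frame's x, y, z axes.
In Python, from rig import env gives the robot as it stands.
- The arm moves only by the tool jog_arm, never from a script. Its argument "increments" is a list of rows, each a list of 6 numbers: the shift along the tool's x, y, z in cm, then the turn, a rotation vector about the tool's x, y, z in rad. A call has exactly 8 rows; each row shifts and turns the commanded pose from where the row before left it, along the tool's axes as they then stand; what a row does not reach is not made up. A row lasts 1/12 s, in which the tool goes at most 41.7 mm and 7.16 degrees, less where a joint would pass 70% of its speed; a pose out of reach is approached as far as the arm can. A call is refused whole if a number of a shift passes 4.17 or a number of a turn 0.125, either way. A call with a gripper value outside its range is refused whole. "hand" is the closure, from 0 (fully open) to 1 (shut), set as the call begins (left out, the last holds). The fingers move at their own pace and stop on an object; "force" is the grip in N (left out, the last holds). Time passes only in rows, so rows that do not move let the fingers close, or fill a call up. It gives the time, the measured TCP pose, the force, the opening and the grip force at its end, in the units of the state.
- env.sense(): the state, without advancing time (a new reading comes with each control period).
- env.get_image(name): name is "scene" or "top"; returns (picture, depth): 420x560x3 uint8, red, green, blue; 420x560 float32, m along the optical axis (not along the pixel's ray), 0 where there is no reading.
- env.camera_model(name): a dict with "mtx" (3x3 intrinsics, pixels), "view" (4x4, takes a point from world to camera coordinates). Camera axes: x right, y down, z forward; pixel columns grow to the right and rows downward; lengths in m; the calibration is good to about 2 mm. A picture is of the moment at which its call begins. camera_model takes no time and is no camera call.
- env.sign_off(): hands the job in; it is judged then, once.
The state is a dict: "time": time; "qpos": joint angles; "qvel": joint speeds; "joint_torque": joint torques, N m; "tool_pos": TCP position; "tool_rot": TCP orientation; "wrist_force": force on the tool from outside, world axes, zero at the start; "torque": the same for the moment, N m; "gripper_width": finger opening in m; "grip_force": force on a finger pad.
Only numpy, scipy, OpenCV 4.12 (cv2) and the standard library are available. Lean on these libraries where they do the work, as an engineer would, in place of code of your own. Each camera call takes 0.05 s, during which the arm holds its last target. There are 200 camera calls.

### The job

Fit the circuit board from its black solder pallet into the case base it belongs in, lowered fully home (not dropped) with its connector in the notch in the case's end, and let go of it. Then pick up the case with the board in it and hold it, open side up and not rolled sideways, in front of the bench magnifier so that the connector faces the lens squarely, centred, about 12 cm from the glass; finish while still holding it steady there. Do not touch the magnifier, and leave the shorter case, the solder reel and the screwdriver where they are.

Things in the scene. Friction and masses are not known exactly. Their poses are not given: they have to be found in the camera images.
- board: Circuit board (loose, 110 g): green plate 92 (x) x 46 (y) x 3 mm; origin: centre of the plate's underside, z up out of the component side. At +x a white connector, 30 mm wide, 11 tall, sticks out 7 mm past the plate. Blue relay 15 x 19, 15 mm tall, at x +28; two dark capacitors 13 across, 20 tall, at x -33, y +-10.5. Chips 2 mm high beside the transformer in y.
- board_center (a point): Centre of the board, 16.5 mm above the plate's underside, board axes. The yellow transformer stands around it: 30 (x) x 26 (y) mm, 30 mm tall above the plate's top. Grip the board here across the 26 mm (y), finger tips about 10 mm above the plate's top so that they stay above the case's rim (7 mm above the plate's top when home).
- connector (a point): Centre of the white connector's outer face, the face with five contacts to be shown to the lens: 53 mm along the board's +x from its centre and 8.5 mm above the plate's underside. Board axes: x points straight out of this face.
- pallet: Black solder pallet, fixed: frame 125 (x) x 81 (y) mm, top at 14.5 mm, red corner clips up to 18 mm. The board lies loose in its 2.5 mm deep pocket, plate's underside 12 mm above the bench, axes along the pallet's, connector at +x just over the frame. Origin: centre of its underside. Its x axis points within 0.5 rad of the bench's x.
- case: The long case base that the board fits (loose, 200 g, open-topped aluminium box). Origin: centre of its underside, z up. Four corner posts inside carry the board: fully home the plate's underside is 14 mm and the transformer's top 47 mm above the case's underside. With the board in, grip the case from above across its 58 mm width (y), outside the long walls, half-way along.
- case_center (a point): Centre of the long case, 12 mm above its underside; 104 (x) x 58 (y) x 24 mm high, walls 4 mm, inside 96 x 50 mm (2 mm play round the board). Wall at +x has an open-topped notch 36 mm wide, down to 15 mm, for the connector; +x points away from the robot, within 0.4 rad of the bench's x. Board home: board_center is 18.5 mm above this point.
- short_case: Bystander, loose. Case base of the same make but only 78 mm long (x), 58 wide, 24 high, with two round holes in its end wall and no notch: the board does not fit it. The two cases change places from one start to another. Origin: centre of its underside.
- magnifier: Bench magnifier, fixed: black round foot 164 mm across, 26 high; a gooseneck rises from it to 0.32 m and a fork carries the lens head. Origin: on the bench straight below the lens centre, which is 310 mm above it; the foot's centre is 150 mm from it along +x. The lens looks to -x (towards the robot's side) and tilts down.
- lens (a point): Centre of the magnifier's glass (100 mm across) in a black ring 134 mm across, 24 mm thick, with a white light ring on the side facing the work; fork pivots 86 mm to either side in y. Its -x axis points out of the glass along the line of sight, down towards the work; y is level. What is presented to the lens lies on its -x axis.
- magnifier_head (a joint): Downward tilt of the lens, rad: 0 = looking level, growing as it looks down; 0.4 to 0.65 at the start. Stiff: it stays where it is.
- solder_reel: Bystander, loose. Reel of solder wire standing upright, grey with green flanges, 54 mm across, 47 mm high. Origin: centre of its underside.
- screwdriver: Bystander, loose. Red-handled screwdriver, 160 mm long, lying on the bench about along x. Origin: its middle, on the bench.
There are look-alikes about, which are no part of the job. What is shaped like the case but brown or purple is not meant.

How it is judged:
By the outcome, as a careful person would: the job done as asked, in the order asked, and still so for the second after the job is handed in, while the arm keeps its last pose, push and grip.
It also fails if it takes over 48 s, if anything falls off the work surface, if the arm or the gripper's body presses on something with over 40 N, if the wrist force passes 120 N, or if a joint passes its speed limit or range.

## Working session

There is one attempt and no reset: what is moved stays moved. The work goes in short steps, Python scripts to look and compute and a tool call to move; the robot and the scene stay as the last step left them, time stands still between calls to the robot, and variables do not carry over. Pictures are saved under pics/ and viewed, at most 10 in all, crops included, and the job is handed in when it is done.

Besides the shell and the picture viewer there is one more tool, called after "Emit:" as name([rows], argument=value, ...), one row to a line, values as JSON. jog_arm: Moves the arm, as the interface text tells. Its arguments: {"type":"object","properties":{"increments":{"type":"array","items":{"type":"array","items":{"type":"number"}}},"hand":{"type":"number"},"force":{"type":"number"}},"required":["increments"]}

```bash
mkdir -p pics; cat > h.py <<'E'
import numpy as np, cv2
from rig import env
def shot(n):
    im,d=env.get_image(n); m=env.camera_model(n); return im,d,np.array(m["mtx"]),np.array(m["view"])
def world(d,K,V):
    h,w=d.shape; u,v=np.meshgrid(np.arange(w),np.arange(h))
    c=np.stack([(u-K[0,2])/K[0,0]*d,(v-K[1,2])/K[1,1]*d,d],-1)
    return (c-V[:3,3])@V[:3,:3]
E
python3 - <<'E'
from h import *
print(env.sense())
for n in("scene","top"):
    im,d,K,V=shot(n); np.savez(n+"0.npz",im=im,d=d,K=K,V=V)
    cv2.imwrite(f"pics/{n}0.png",im[:,:,::-1]); print(n,K,"cam at",-V[:3,:3].T@V[:3,3],V[:3,:3])
E
```

```text
{'time': 0.0, 'qpos': array([ 1.16662429e+00,  1.31196215e-01,  1.48928661e+00, -8.41827501e-06,
        1.52299539e+00, -8.54176769e-02]), 'qvel': array([ 0.00014938, -0.0004209 , -0.00107468, -0.00077477,  0.00187236,
        0.00111798]), 'joint_torque': array([-1.99151182e-03, -5.69406009e+01, -5.00541580e+01, -2.73680489e-04,
        1.51780603e-02, -1.84620848e-05]), 'tool_pos': array([0.18780338, 0.56926719, 0.23021947]), 'tool_rot': array([[-9.49626589e-01,  3.13382837e-01, -7.33779581e-04],
       [ 3.13383659e-01,  9.49625013e-01, -1.73694367e-03],
       [ 1.52487109e-04, -1.87940243e-03, -9.99998222e-01]]), 'wrist_force': array([-0.45941839, -0.37892748,  0.16386802]), 'torque': array([ 0.02007755, -0.02309739,  0.02999082]), 'grip_force': 0.0, 'gripper_width': 0.08528860466181779}
scene [[406.05821184   0.         278.29467126]
 [  0.         406.05821184 209.55300425]
 [  0.           0.           1.        ]] cam at [0.98895182 0.18106854 0.95896531] [[-0.19866948  0.97999848 -0.0115507 ]
 [ 0.83530421  0.16314828 -0.52502335]
 [-0.5126376  -0.11395447 -0.85100944]]
top [[485.43793381   0.         284.35143871]
 [  0.         485.43793381 212.15312536]
 [  0.           0.           1.        ]] cam at [0.36895265 0.05565204 1.2628811 ] [[-0.01209184 -0.99992378  0.00249484]
 [-0.98559827  0.01149766 -0.16871231]
 [ 0.16867077 -0.00449896 -0.98566218]]
```

View pics/scene0.png

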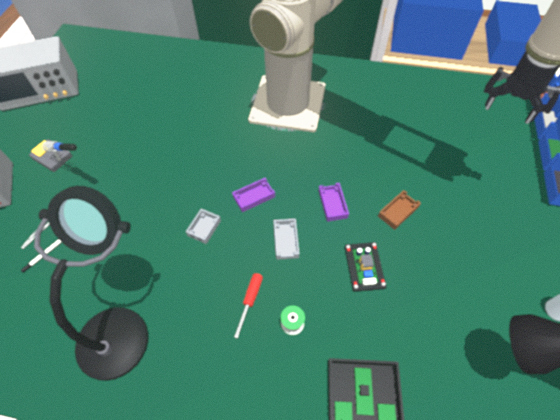

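View pics/top0.png

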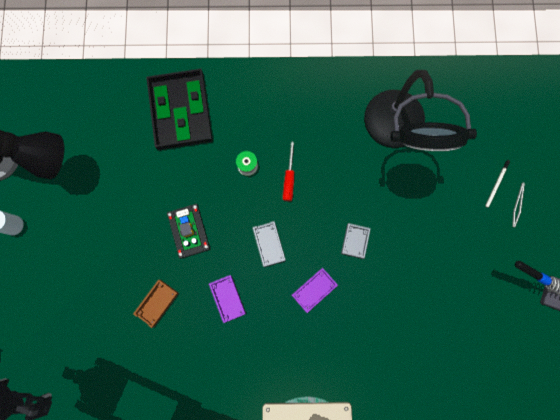

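The scene view shows the board in its pallet at about (366,267). The grey cases are at (286,238) and (203,226), and the lens is at (85,220). In the top view the board is at (187,230), the grey cases at (268,243) and (356,240), and the lens at (430,135). The brown (155,303) and purple (227,299), (315,290) boxes are look-alikes. The (268,243) case looks longer and appears to have the notch, so I'll confirm that in a crop.

```bash
python3 - <<'E'
from h import *
D={n:np.load(n+"0.npz") for n in("scene","top")}
def crop(n,u,v,r): return cv2.resize(D[n]["im"][max(0,v-r):v+r,max(0,u-r):u+r,::-1],(260,260),interpolation=cv2.INTER_CUBIC)
a=np.hstack([crop("scene",286,238,28),crop("scene",203,226,28),crop("scene",366,267,30)])
b=np.hstack([crop("top",268,243,28),crop("top",187,230,30),crop("scene",85,220,58)])
cv2.imwrite("pics/crops.png",np.vstack([a,b]))
for n,boxes in {"scene":{"long":(286,238,24),"short":(203,226,22),"pal":(366,267,32)},"top":{"long":(268,243,26),"short":(356,240,22),"pal":(187,230,34)}}.items():
    f=D[n]; W=world(f["d"],f["K"],f["V"]); 
    for k,(u,v,r) in boxes.items():
        P=W[v-r:v+r,u-r:u+r].reshape(-1,3); C=f["im"][v-r:v+r,u-r:u+r].reshape(-1,3).astype(int)
        ok=(P[:,2]>.008)&(P[:,2]<.1)
        if k!="pal": ok=ok&(abs(P[:,2]-np.percentile(P[ok,2],90))<.006)
        else:
            red=(C[:,0]>130)&(C[:,1]<90)&(C[:,2]<90); print("red",n,red.sum(), P[red].mean(0))
            q=P[red].astype(np.float32); _,l,c=cv2.kmeans(q[:,:2].copy(),4,None,(3,50,1e-6),10,cv2.KMEANS_PP_CENTERS); print(c.round(4).tolist(),c.mean(0))
        p=P[ok]; z=np.percentile(p[:,2],[10,50,90])
        print(n,k,ok.sum(),"z",z.round(4),"rect",cv2.minAreaRect((p[:,:2]*1000).astype(np.float32)))
    u,v,r=(85,220,60) if n=="scene" else (430,130,50)
    P=W[v-r:v+r,max(0,u-r):u+r].reshape(-1,3); p=P[(P[:,2]>.2)&(P[:,2]<.45)]
    print(n,"lens pts",len(p),p.min(0),p.max(0))
E
```

```text
scene long 166 z [0.021  0.0234 0.0261] rect ((501.89117431640625, 91.55525207519531), (106.31644439697266, 57.841087341308594), 15.481549263000488)
scene short 193 z [0.0201 0.023  0.0256] rect ((507.0949401855469, -132.984619140625), (61.15033721923828, 81.57231140136719), 78.44122314453125)
red scene 29 [0.56141469 0.29126245 0.04822905]
[[0.5898000001907349, 0.2802000045776367], [0.9890000224113464, 0.181099995970726], [0.49709999561309814, 0.2831000089645386], [0.5715000033378601, 0.34439998865127563]] [0.6618305  0.27218702]
scene pal 1529 z [0.0123 0.0154 0.0357] rect ((538.3865966796875, 300.6902770996094), (127.4039077758789, 81.69048309326172), 16.37470054626465)
scene lens pts 4917 [ 0.64542913 -0.34100038  0.25982733] [ 0.81066332 -0.16771378  0.37287811]
top long 159 z [0.0214 0.0242 0.0275] rect ((499.74664306640625, 91.4251708984375), (103.9652099609375, 58.0286979675293), 15.348834037780762)
top short 157 z [0.0213 0.0239 0.0271] rect ((504.81207275390625, -132.77590942382812), (58.44575119018555, 77.79143524169922), 76.47875213623047)
red top 27 [0.53667711 0.30015787 0.01690473]
[[0.5911999940872192, 0.2824999988079071], [0.4848000109195709, 0.32179999351501465], [0.5041999816894531, 0.25600001215934753], [0.5715000033378601, 0.34700000286102295]] [0.5379193 0.301832 ]
top pal 1504 z [0.0117 0.0157 0.0363] rect ((546.3861083984375, 303.7080078125), (145.6204833984375, 81.6815185546875), 16.52374839782715)
top lens pts 2502 [ 0.6428962  -0.34023622  0.20133233] [ 0.85899332 -0.16874067  0.3742561 ]
```

View pics/crops.png

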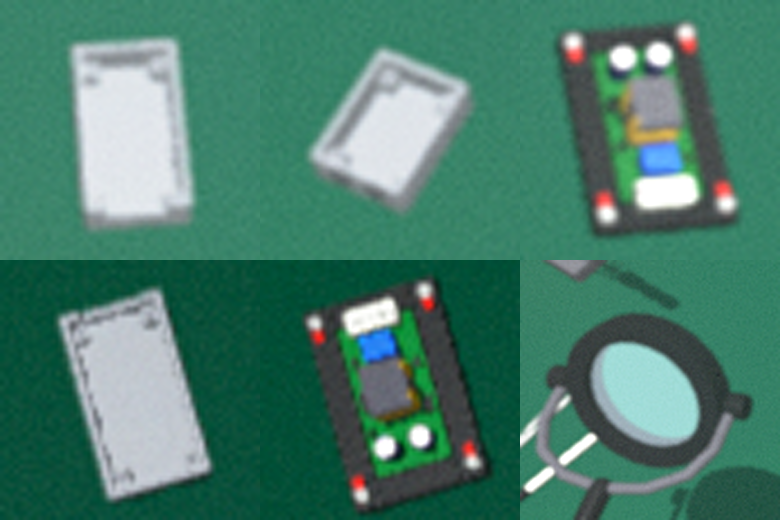

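The left crops show the case at scene (286,238): longer, with an open notch at its +x end and four posts, so it is the right one. The case at (203,226) is short with two holes in its end. Next I'll refine the transformer and the lens.

```bash
cat > fit.py <<'E'
from h import *
D={n:np.load(n+"0.npz") for n in("scene","top")}
A=[]
for n in D:
    f=D[n]; W=world(f["d"],f["K"],f["V"]); P=W.reshape(-1,3); 
    near=np.hypot(P[:,0]-.539,P[:,1]-.301)<.085
    p=P[near&(P[:,2]>.0125)&(P[:,2]<.02)]; 
    print(n,"frame",cv2.minAreaRect((p[:,:2]*1000).astype(np.float32)),np.median(p[:,2]))
    t=P[(np.hypot(P[:,0]-.539,P[:,1]-.301)<.022)&(P[:,2]>.040)&(P[:,2]<.055)]; print(" transf",len(t),t.mean(0),cv2.minAreaRect((t[:,:2]*1000).astype(np.float32)))
    L=P[(P[:,0]>.6)&(P[:,0]<.8)&(abs(P[:,1]+.255)<.075)&(P[:,2]>.25)&(P[:,2]<.385)]; 
    rng=np.random.default_rng(0); best=(0,)
    for _ in range(3000):
        a,b,c=L[rng.choice(len(L),3,False)]; m=np.cross(b-a,c-a); s=np.linalg.norm(m)
        if s<5e-4: continue
        m/=s; m*=np.sign(m[0]); i=abs((L-a)@m)<.0025
        if i.sum()>best[0]: best=(i.sum(),i,m)
    q=L[best[1]]; c=q.mean(0); m=np.linalg.svd(q-c)[2][2]; m*=np.sign(m[0])
    y=np.cross([0,0,1],m); y/=np.linalg.norm(y); z=np.cross(m,y)
    uv=np.stack([(q-c)@y,(q-c)@z],1); (e,r)=cv2.minEnclosingCircle((uv*1000).astype(np.float32)); cc=c+y*e[0]/1000+z*e[1]/1000
    print(" plane",len(L),best[0],"n",m,"tilt",np.arcsin(m[2]),"yaw",np.arctan2(m[1],m[0]),"centre",cc,"r",r)
    rad=np.linalg.norm(np.stack([(L-cc)@y,(L-cc)@z],1),axis=1)
    for lo,hi in((0,.015),(.015,.03),(.03,.045),(.048,.052),(.054,.06),(.06,.068)):
        s=(rad>lo)&(rad<hi); print("  r",lo,s.sum(),np.percentile((L[s]-cc)@m,[5,50,95]).round(4))
E
python3 fit.py
```

```text
scene frame ((538.9408569335938, 300.8134765625), (126.19647979736328, 81.6216049194336), 16.28231430053711) 0.014847488304694505
 transf 131 [0.53953413 0.30056297 0.04476832] ((538.5265502929688, 300.6422119140625), (31.89226722717285, 26.25785255432129), 14.753565788269043)
 plane 4615 1746 n [0.83777545 0.0177005  0.54572795] tilt 0.5772575783048823 yaw 0.021124831325733437 centre [ 0.68724321 -0.25428647  0.31992421] r 74.17961883544922
  r 0 173 [-0.002  -0.      0.0018]
  r 0.015 509 [-0.0018  0.      0.0015]
  r 0.03 708 [-0.0017  0.0003  0.0093]
  r 0.048 340 [-0.0014  0.0081  0.0662]
  r 0.054 1065 [-0.0098  0.0076  0.0749]
  r 0.06 791 [-0.0087  0.0087  0.0844]
top frame ((536.8555297851562, 300.5723571777344), (125.6271743774414, 81.10655212402344), 16.786205291748047) 0.015354971508136063
 transf 124 [0.53643648 0.30045997 0.0453959 ] ((536.7396850585938, 300.3687744140625), (30.20637321472168, 25.206300735473633), 17.280441284179688)
 plane 2281 575 n [0.83596543 0.01571238 0.54855713] tilt 0.5806375703905315 yaw 0.018793276336735856 centre [ 0.69670955 -0.25496188  0.31827189] r 74.73979949951172
  r 0 41 [-0.0089 -0.0081 -0.0073]
  r 0.015 72 [-0.0088 -0.0082 -0.0074]
  r 0.03 124 [-0.009  -0.0081  0.0647]
  r 0.048 259 [-0.0083  0.0001  0.0717]
  r 0.054 311 [-0.0258  0.0011  0.0805]
  r 0.06 1009 [-0.0213 -0.0078  0.0481]
```

```bash
cat >> h.py <<'E'
from scipy.spatial.transform import Rotation as Ro
def down(yaw):  # tool y along body y (yaw+90deg), z down
    c,s=np.cos(yaw),np.sin(yaw); return np.array([[-c,-s,0],[-s,c,0],[0,0,-1.]])
def plan(p,R,n):
    s=env.sense(); p0,R0=np.array(s["tool_pos"]),np.array(s["tool_rot"])
    rv=Ro.from_matrix(R0.T@R).as_rotvec(); Rk=R0.copy(); d=(np.array(p)-p0)/n
    print("from",p0.round(4),"F",np.array(s["wrist_force"]).round(1),"w",round(s["gripper_width"],4),"t",s["time"],"q",np.array(s["qpos"]).round(2))
    for k in range(n):
        t=Rk.T@d*100; print([float(x) for x in t.round(2)]+[float(x) for x in (rv/n).round(4)],end=",\n" if k%8<7 else "\n\n")
        Rk=Rk@Ro.from_rotvec(rv/n).as_matrix()
E
python3 - <<'E'
from h import *
from scipy.optimize import minimize
n=np.array([.837,.0167,.547]); n/=np.linalg.norm(n); y=np.cross([0,0,1],n); y/=np.linalg.norm(y); z=np.cross(n,y)
for k,c0 in(("scene",[.6872,-.2543,.3199]),("top",[.6967,-.2550,.3183])):
    f=np.load(k+"0.npz"); P=world(f["d"],f["K"],f["V"]).reshape(-1,3); C=f["im"].reshape(-1,3).astype(int)
    Q=P-c0; d=Q@n; off=.008 if k=="scene" else 0
    uv=np.stack([Q@y,Q@z],1); near=np.hypot(*uv.T)<.09
    ring=uv[near&(abs(d-off)<.003)]; glass=uv[near&(abs(d-off+.008)<.003)&(C[:,2]>110)]
    g=np.arange(-.012,.0121,.0005); best=max((((lambda r:((r>.051)&(r<.067)).sum()-1.0*(r>.067).sum()-(r<.049).sum())(np.hypot(ring[:,0]-a,ring[:,1]-b))),a,b) for a in g for b in g)
    ctr=np.array(c0)+y*best[1]+z*best[2]+n*off
    e,r=cv2.minEnclosingCircle(glass.astype(np.float32)) if len(glass) else ((0,0),0)
    print(k,len(ring),len(glass),best,"ringback",ctr,"lens(-12mm)",ctr-.012*n,"glass r",r,e)
plan([.538,.3006,.10],down(np.radians(16.5)),16)
E
```

```text
scene 1763 1632 (np.float64(1210.0), np.float64(1.0408340855860843e-17), np.float64(-0.008999999999999998)) ringback [ 0.69881769 -0.2540682   0.31674159] lens(-12mm) [ 0.68877398 -0.2542686   0.31017778] glass r 0.048809148371219635 (-0.004050649702548981, -0.013138181529939175)
top 621 25 (np.float64(431.0), np.float64(0.0010000000000000113), np.float64(1.0408340855860843e-17)) ringback [ 0.69668005 -0.2540002   0.3183    ] lens(-12mm) [ 0.68663634 -0.25420059  0.31173619] glass r 0.03627394884824753 (-0.004786784760653973, -0.027542460709810257)
from [0.1878 0.5693 0.2303] F [ 0.6  0.3 -0. ] w 0.0855 t 0.1 q [ 1.17  0.13  1.49 -0.    1.52 -0.09]
[-2.6, -0.91, 0.82, -0.0001, -0.0, -0.0379],
[-2.57, -1.01, 0.82, -0.0001, -0.0, -0.0379],
[-2.53, -1.1, 0.82, -0.0001, -0.0, -0.0379],
[-2.48, -1.2, 0.82, -0.0001, -0.0, -0.0379],
[-2.44, -1.29, 0.82, -0.0001, -0.0, -0.0379],
[-2.39, -1.38, 0.82, -0.0001, -0.0, -0.0379],
[-2.33, -1.47, 0.82, -0.0001, -0.0, -0.0379],
[-2.28, -1.56, 0.82, -0.0001, -0.0, -0.0379]

[-2.21, -1.64, 0.82, -0.0001, -0.0, -0.0379],
[-2.15, -1.73, 0.82, -0.0001, -0.0, -0.0379],
[-2.08, -1.81, 0.82, -0.0001, -0.0, -0.0379],
[-2.01, -1.89, 0.82, -0.0001, -0.0, -0.0379],
[-1.94, -1.96, 0.82, -0.0001, -0.0, -0.0379],
[-1.86, -2.03, 0.81, -0.0001, -0.0, -0.0379],
[-1.79, -2.1, 0.81, -0.0001, -0.0, -0.0379],
[-1.7, -2.17, 0.81, -0.0001, -0.0, -0.0379]
```

The lens centre comes out at about (0.688, -0.254, 0.310). That matches the stated 310 mm height, and the tilt of about 0.58 is in range. Moving over the board.

Emit:
jog_arm([
  [-2.6,-0.91,0.82,0,0,-0.038],
  [-2.57,-1.01,0.82,0,0,-0.038],
  [-2.53,-1.1,0.82,0,0,-0.038],
  [-2.48,-1.2,0.82,0,0,-0.038],
  [-2.44,-1.29,0.82,0,0,-0.038],
  [-2.39,-1.38,0.82,0,0,-0.038],
  [-2.33,-1.47,0.82,0,0,-0.038],
  [-2.28,-1.56,0.82,0,0,-0.038],
], hand=0, force=40)

```text
time: 0.77
tool_pos: [0.3639, 0.4344, 0.1648]
tool_rot: [[-1.0, 0.013, -0.001], [0.013, 1.0, -0.001], [0.001, -0.001, -1.0]]
wrist_force: [0.5, 0.6, -0.9]
gripper_width: 0.0854
grip_force: 0.0
```

Emit:
jog_arm([
  [-2.21,-1.64,0.82,0,0,-0.038],
  [-2.15,-1.73,0.82,0,0,-0.038],
  [-2.08,-1.81,0.82,0,0,-0.038],
  [-2.01,-1.89,0.82,0,0,-0.038],
  [-1.94,-1.96,0.82,0,0,-0.038],
  [-1.86,-2.03,0.81,0,0,-0.038],
  [-1.79,-2.1,0.81,0,0,-0.038],
  [-1.7,-2.17,0.81,0,0,-0.038],
])

```text
time: 1.43
tool_pos: [0.5388, 0.3002, 0.0994]
tool_rot: [[-0.958, -0.287, -0.001], [-0.287, 0.958, -0.0], [0.001, -0.0, -1.0]]
wrist_force: [0.3, 1.5, 0.7]
gripper_width: 0.0855
grip_force: 0.0
```

```bash
python3 - <<'E'
from h import *
im,d,K,V=shot("top"); cv2.imwrite("pics/t1.png",cv2.resize(im[150:300,100:300,::-1],(800,600),interpolation=cv2.INTER_CUBIC))
plan([.538,.3006,.024],down(np.radians(16.5)),8); print(env.sense()["tool_rot"])
E
```

```text
from [0.5416 0.2964 0.0977] F [-0.  -4.  -0.5] w 0.0854 t 1.4833 q [ 0.42  0.28  1.57 -0.    1.3  -1.44]
[0.03, 0.07, 0.92, -0.0003, -0.0002, 0.0004],
[0.03, 0.07, 0.92, -0.0003, -0.0002, 0.0004],
[0.03, 0.07, 0.92, -0.0003, -0.0002, 0.0004],
[0.03, 0.07, 0.92, -0.0003, -0.0002, 0.0004],
[0.03, 0.07, 0.92, -0.0003, -0.0002, 0.0004],
[0.03, 0.06, 0.92, -0.0003, -0.0002, 0.0004],
[0.03, 0.06, 0.92, -0.0003, -0.0002, 0.0004],
[0.03, 0.06, 0.92, -0.0003, -0.0002, 0.0004]

[[-9.57802152e-01 -2.87428050e-01 -3.92831843e-04]
 [-2.87425754e-01  9.57798484e-01 -2.91561920e-03]
 [ 1.21428449e-03 -2.67967635e-03 -9.99995672e-01]]
```

View pics/t1.png

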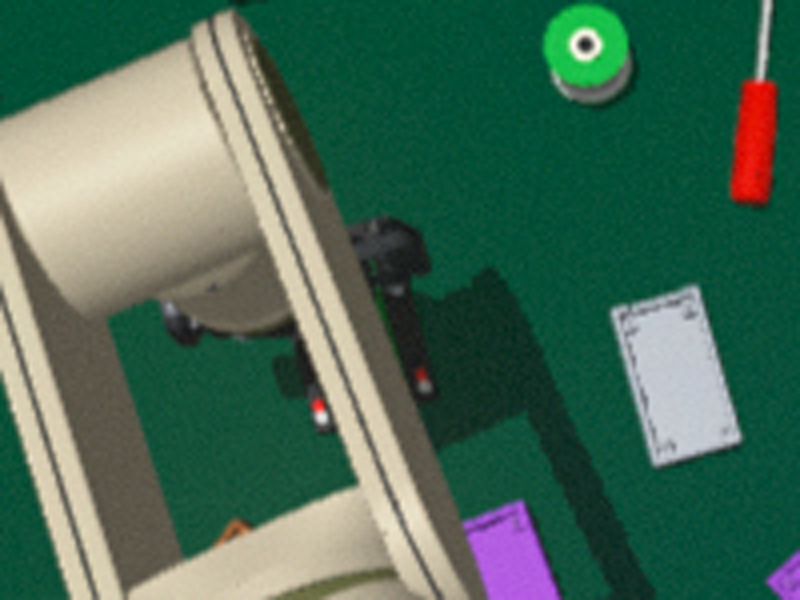

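The arm hides the board in the top view, and the fingers straddle the pallet region. The tool reading overshot while it was still moving, so I'll descend partway and let it settle.

Emit:
jog_arm([
  [0,0,0.8,0,0,0],
  [0,0,0.8,0,0,0],
  [0,0,0.8,0,0,0],
  [0,0,0.8,0,0,0],
  [0,0,0.4,0,0,0],
  [0,0,0,0,0,0],
  [0,0,0,0,0,0],
  [0,0,0,0,0,0],
])

```text
time: 2.15
tool_pos: [0.5383, 0.3019, 0.0649]
tool_rot: [[-0.958, -0.286, 0.001], [-0.286, 0.958, 0.0], [-0.001, 0.0, -1.0]]
wrist_force: [-0.8, -0.6, 0.4]
gripper_width: 0.0854
grip_force: 0.0
```

```bash
python3 - <<'E'
from h import *
im,d,K,V=shot("scene"); cv2.imwrite("pics/s1.png",cv2.resize(im[180:330,290:450,::-1],(640,600),interpolation=cv2.INTER_CUBIC))
plan([.538,.3006,.024],down(np.radians(16.5)),8)
E
```

```text
from [0.5385 0.3018 0.0651] F [0.2 0.  0.3] w 0.0855 t 2.2 q [ 0.43  0.31  1.6   0.    1.24 -1.43]
[0.01, -0.01, 0.51, 0.0, 0.0001, 0.0002],
[0.01, -0.01, 0.51, 0.0, 0.0001, 0.0002],
[0.01, -0.01, 0.51, 0.0, 0.0001, 0.0002],
[0.01, -0.01, 0.51, 0.0, 0.0001, 0.0002],
[0.01, -0.01, 0.51, 0.0, 0.0001, 0.0002],
[0.01, -0.01, 0.51, 0.0, 0.0001, 0.0002],
[0.01, -0.01, 0.51, 0.0, 0.0001, 0.0002],
[0.01, -0.01, 0.51, 0.0, 0.0001, 0.0002]
```

View pics/s1.png

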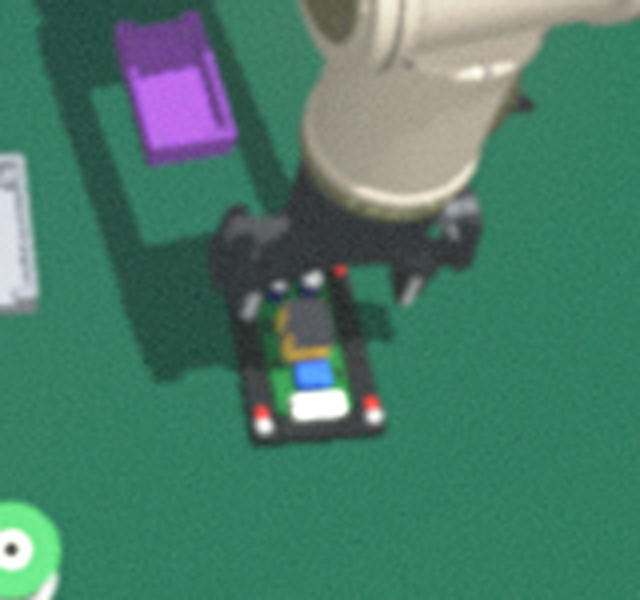

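The crop shows the open fingers astride the transformer (310,325), aligned with the pallet. Descending and closing gently.

Emit:
jog_arm([
  [0,-0.06,0.7,0,0,0],
  [0,-0.06,0.7,0,0,0],
  [0,0,0.7,0,0,0],
  [0,0,0.7,0,0,0],
  [0,0,0.7,0,0,0],
  [0,0,0.6,0,0,0],
  [0,0,0,0,0,0],
  [0,0,0,0,0,0],
])

```text
time: 2.87
tool_pos: [0.5381, 0.3, 0.0226]
tool_rot: [[-0.958, -0.285, -0.001], [-0.285, 0.958, -0.001], [0.001, -0.0, -1.0]]
wrist_force: [0.2, 0.3, 0.8]
gripper_width: 0.0854
grip_force: 0.0
```

Emit:
jog_arm([
  [0,0,0,0,0,0],
  [0,0,0,0,0,0],
  [0,0,0,0,0,0],
  [0,0,0,0,0,0],
  [0,0,0,0,0,0],
  [0,0,0,0,0,0],
  [0,0,0,0,0,0],
  [0,0,0,0,0,0],
], hand=1, force=40)

```text
time: 3.53
tool_pos: [0.5389, 0.3004, 0.0239]
tool_rot: [[-0.958, -0.285, 0.001], [-0.285, 0.958, 0.0], [-0.001, 0.0, -1.0]]
wrist_force: [0.8, -0.3, 3.9]
gripper_width: 0.0255
grip_force: 40.8
```

Emit:
jog_arm([
  [0,0,-0.5,0,0,0],
  [0,0,-0.8,0,0,0],
  [0,0,-1.2,0,0,0],
  [0,0,-1.3,0,0,0],
  [0,0,-1.3,0,0,0],
  [0,0,-1.3,0,0,0],
  [0,0,-0.8,0,0,0],
  [0,0,0,0,0,0],
])

```text
time: 4.2
tool_pos: [0.5404, 0.3011, 0.099]
tool_rot: [[-0.958, -0.285, 0.005], [-0.285, 0.958, 0.002], [-0.005, 0.001, -1.0]]
wrist_force: [0.0, 0.1, -1.0]
gripper_width: 0.0252
grip_force: 40.3
```

```bash
python3 - <<'E'
from h import *
plan([.5018,.0917,.095],down(np.radians(15.4)),14)
E
```

```text
from [0.5404 0.3011 0.099 ] F [ 0.   0.1 -1. ] w 0.0252 t 4.2 q [ 0.43  0.27  1.58  0.    1.29 -1.43]
[0.69, -1.35, 0.02, 0.0001, 0.0004, 0.0015],
[0.69, -1.36, 0.02, 0.0001, 0.0004, 0.0015],
[0.69, -1.36, 0.03, 0.0001, 0.0004, 0.0015],
[0.68, -1.36, 0.03, 0.0001, 0.0004, 0.0015],
[0.68, -1.36, 0.03, 0.0001, 0.0004, 0.0015],
[0.68, -1.36, 0.03, 0.0001, 0.0004, 0.0015],
[0.68, -1.36, 0.03, 0.0001, 0.0004, 0.0015],
[0.68, -1.36, 0.03, 0.0001, 0.0004, 0.0015]

[0.68, -1.36, 0.03, 0.0001, 0.0004, 0.0015],
[0.67, -1.36, 0.03, 0.0001, 0.0004, 0.0015],
[0.67, -1.36, 0.03, 0.0001, 0.0004, 0.0015],
[0.67, -1.37, 0.03, 0.0001, 0.0004, 0.0015],
[0.67, -1.37, 0.03, 0.0001, 0.0004, 0.0015],
[0.66, -1.37, 0.03, 0.0001, 0.0004, 0.0015],
```

Emit:
jog_arm([
  [0.4,-0.8,0,0,0,0.002],
  [0.67,-1.36,0,0,0,0.002],
  [0.67,-1.36,0,0,0,0.002],
  [0.67,-1.36,0,0,0,0.002],
  [0.67,-1.36,0,0,0,0.002],
  [0.67,-1.36,0,0,0,0.002],
  [0.67,-1.36,0,0,0,0.002],
  [0.67,-1.36,0,0,0,0.002],
])

```text
time: 4.87
tool_pos: [0.5178, 0.1854, 0.0951]
tool_rot: [[-0.963, -0.27, -0.001], [-0.27, 0.963, -0.0], [0.001, -0.0, -1.0]]
wrist_force: [0.5, -0.2, -1.1]
gripper_width: 0.0252
grip_force: 40.3
```

Emit:
jog_arm([
  [0.67,-1.36,0,0,0,0.002],
  [0.67,-1.36,0,0,0,0.002],
  [0.67,-1.36,0,0,0,0.001],
  [0.67,-1.36,0,0,0,0],
  [0.67,-1.36,0,0,0,0],
  [0.67,-1.36,0,0,0,0],
  [0.67,-1.36,0,0,0,0],
  [0.3,-0.6,0,0,0,0],
])

```text
time: 5.53
tool_pos: [0.4966, 0.074, 0.0953]
tool_rot: [[-0.965, -0.264, -0.0], [-0.264, 0.965, -0.001], [0.0, -0.0, -1.0]]
wrist_force: [-0.6, 1.0, -1.5]
gripper_width: 0.0251
grip_force: 40.3
```

Emit:
jog_arm([
  [0,0,0.5,0,0,0],
  [0,0,0.8,0,0,0],
  [0,0,0.8,0,0,0],
  [0,0,0.5,0,0,0],
  [0,0,0,0,0,0],
  [0,0,0,0,0,0],
  [0,0,0,0,0,0],
  [0,0,0,0,0,0],
])

```text
time: 6.2
tool_pos: [0.4975, 0.0764, 0.0697]
tool_rot: [[-0.964, -0.265, 0.001], [-0.265, 0.964, 0.0], [-0.001, -0.0, -1.0]]
wrist_force: [-1.0, -0.2, -1.4]
gripper_width: 0.0252
grip_force: 40.3
```

```bash
python3 - <<'E'
from h import *
im,d,K,V=shot("scene"); cv2.imwrite("pics/s2.png",cv2.resize(im[170:290,220:340,::-1],(600,600),interpolation=cv2.INTER_CUBIC))
np.savez("s2.npz",im=im,d=d,K=K,V=V)
plan([.5018,.0917,.027],down(np.radians(15.4)),1)
W=world(d,K,V); C=im.astype(int); z=W[...,2]
near=(np.hypot(W[...,0]-.52,W[...,1]-.1)<.09)
wh=near&(C.min(-1)>175)&(z>.05); gr=near&(C[...,1]-C[...,0]>40)&(z>.05)
for k,m in(("white",wh),("greenboard",gr)):
    p=W[m]; print(k,m.sum(),p.mean(0).round(4) if len(p) else 0, cv2.minAreaRect((p[:,:2]*1000).astype(np.float32)) if len(p) else 0, np.median(p[:,2]) if len(p) else 0)
E
```

```text
from [0.4976 0.0763 0.0698] F [-0.  -0.2 -0.4] w 0.025 t 6.25 q [ 0.05  0.01  1.92 -0.    1.21 -1.79]
[-0.81, 1.37, 4.28, -0.0002, 0.0008, -0.0002],
white 4020 [0.5137 0.0828 0.4605] ((494.6922607421875, 76.26140594482422), (115.60034942626953, 133.05335998535156), 5.0810956954956055) 0.47413734160995824
greenboard 150 [0.5217 0.0859 0.0715] ((496.2168273925781, 97.69728088378906), (82.04788970947266, 85.8923110961914), 15.826472282409668) 0.06180752246069062
```

View pics/s2.png

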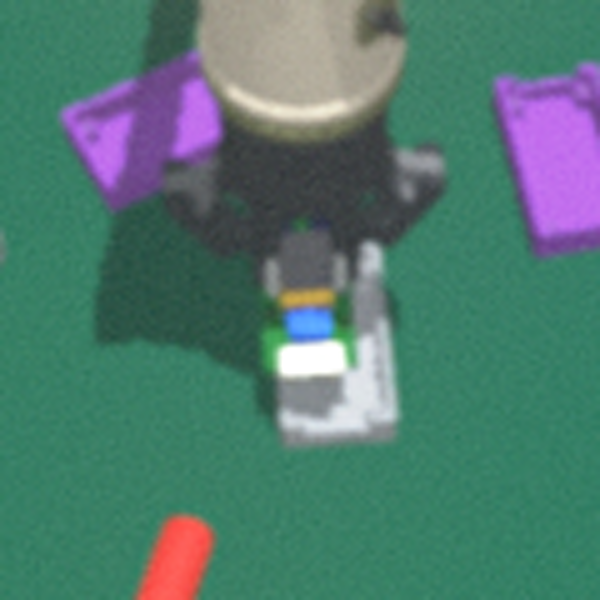

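The board is held level at crop (310,350), about 14 mm to the right of the case because I commanded an extra row. I'll correct that and remeasure in the scene camera.

Emit:
jog_arm([
  [-0.2,0.35,0,0,0,0],
  [-0.4,0.67,0,0,0,0],
  [-0.21,0.35,0,0,0,0],
  [0,0,0.6,0,0,0],
  [0,0,0.6,0,0,0],
  [0,0,0.3,0,0,0],
  [0,0,0,0,0,0],
  [0,0,0,0,0,0],
])

```text
time: 6.92
tool_pos: [0.5008, 0.0913, 0.0537]
tool_rot: [[-0.964, -0.265, -0.001], [-0.265, 0.964, -0.0], [0.001, 0.0, -1.0]]
wrist_force: [-0.7, 0.2, -1.3]
gripper_width: 0.0251
grip_force: 40.3
```

```bash
cat > m.py <<'E'
from h import *
im,d,K,V=shot("scene"); cv2.imwrite("pics/s3.png",cv2.resize(im[170:290,220:340,::-1],(600,600),interpolation=cv2.INTER_CUBIC))
plan([.5018,.0917,.027],down(np.radians(15.4)),1)
T=np.array(env.sense()["tool_pos"]); R=np.array(env.sense()["tool_rot"])
W=world(d,K,V); z=W[...,2]; C=im.astype(int)
B=np.stack([-R[:,0],R[:,1],-R[:,2]],1)
def rep(W,m,k,o):
    q=(W[m]-o)@B; r=cv2.minAreaRect((q[:,:2]*1000).astype(np.float32)); print(k,m.sum(),"ctr mm",np.round(r[0],1),"size",np.round(r[1],1),"ang",round(r[2],1),"z",(np.percentile(q[:,2],[5,50,95])*1000).round(1), "range x",np.percentile(q[:,0],[2,98])*1000,"y",np.percentile(q[:,1],[2,98])*1000)
near=(np.hypot(W[...,0]-.53,W[...,1]-.1)<.07)&(z<T[2]+.03)
rep(W,near&(C.min(-1)>200)&(z>T[2]-.012)&(z<T[2]+.01),"connector",T)   # expect x 38..53 (-offset), y +-15
rep(W,near&(C[...,2]-C[...,0]>60)&(C[...,2]-C[...,1]>50)&(z>T[2]-.01),"relay",T)  # expect x 20.5..35.5
f=np.load("scene0.npz"); W0=world(f["d"],f["K"],f["V"]); 
cs=(np.hypot(W0[...,0]-.5,W0[...,1]-.091)<.07)&(abs(W0[...,2]-.0235)<.006); rep(W0,cs,"case",np.array([T[0],T[1],0]))
E
python3 m.py
```

```text
from [0.5012 0.0913 0.0541] F [-0.1 -0.3 -1.6] w 0.0254 t 6.9667 q [ 0.08  0.05  1.91 -0.    1.18 -1.76]
[-0.07, 0.02, 2.71, 0.0001, -0.0006, -0.0008],
connector 75 ctr mm [43.5 -0.7] size [29.9 20.2] ang 87.8 z [-8.2  1.2  3.9] range x [34.53988138 53.32131693] y [-15.28288988  14.07908403]
relay 50 ctr mm [27.2  1.5] size [17.7 20.9] ang 2.5 z [-5.4  4.7  7.2] range x [18.7274015  35.90931339] y [-8.89342387 10.19862771]
case 178 ctr mm [0.7 0. ] size [106.3  57.9] ang 0.2 z [19.2 23.1 26.6] range x [-51.37607128  52.94153511] y [-28.77178688  28.67441113]
```

View pics/s3.png

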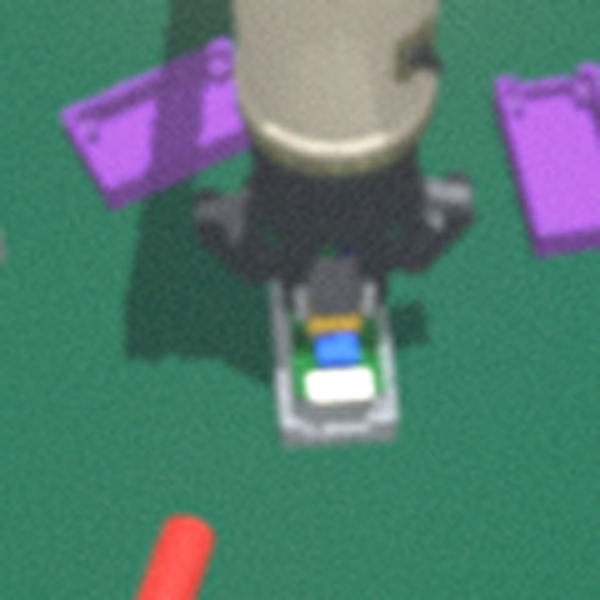

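The board is centred over the case, with the connector in line with the notch and under 1 mm offset. Lowering it.

Emit:
jog_arm([
  [-0.07,0,0.5,0,0,0],
  [0,0,0.6,0,0,0],
  [0,0,0.3,0,0,0],
  [0,0,0.3,0,0,0],
  [0,0,0.3,0,0,0],
  [0,0,0.3,0,0,0],
  [0,0,0.2,0,0,0],
  [0,0,0,0,0,0],
])

```text
time: 7.63
tool_pos: [0.5017, 0.0916, 0.0288]
tool_rot: [[-0.964, -0.265, -0.001], [-0.265, 0.964, -0.0], [0.001, 0.0, -1.0]]
wrist_force: [0.1, 0.3, -1.2]
gripper_width: 0.0253
grip_force: 40.3
```

Emit:
jog_arm([
  [0,0,0.1,0,0,0],
  [0,0,0.1,0,0,0],
  [0,0,0.05,0,0,0],
  [0,0,0,0,0,0],
  [0,0,0,0,0,0],
  [0,0,0,0,0,0],
  [0,0,0,0,0,0],
  [0,0,0,0,0,0],
])

```text
time: 8.3
tool_pos: [0.5021, 0.0917, 0.027]
tool_rot: [[-0.964, -0.265, 0.0], [-0.265, 0.964, 0.0], [-0.0, -0.0, -1.0]]
wrist_force: [-0.4, 0.4, -1.0]
gripper_width: 0.0251
grip_force: 40.3
```

Emit:
jog_arm([
  [0,0,0.05,0,0,0],
  [0,0,0.05,0,0,0],
  [0,0,0,0,0,0],
  [0,0,0,0,0,0],
  [0,0,0,0,0,0],
  [0,0,0,0,0,0],
  [0,0,0,0,0,0],
  [0,0,0,0,0,0],
])

```text
time: 8.97
tool_pos: [0.502, 0.0917, 0.0259]
tool_rot: [[-0.964, -0.265, -0.0], [-0.265, 0.964, -0.0], [0.0, -0.0, -1.0]]
wrist_force: [-0.3, 0.5, -0.1]
gripper_width: 0.0251
grip_force: 40.4
```

Emit:
jog_arm([
  [0,0,0.05,0,0,0],
  [0,0,0,0,0,0],
  [0,0,0,0,0,0],
  [0,0,0,0,0,0],
  [0,0,0,0,0,0],
  [0,0,0,0,0,0],
  [0,0,0,0,0,0],
  [0,0,0,0,0,0],
])

```text
time: 9.63
tool_pos: [0.5022, 0.0917, 0.0258]
tool_rot: [[-0.964, -0.265, 0.0], [-0.265, 0.964, -0.0], [-0.0, -0.0, -1.0]]
wrist_force: [-3.7, 0.9, 5.2]
gripper_width: 0.0254
grip_force: 41.0
```

Contact came at TCP z = 0.0258, which is the predicted home height (pallet grasp + 2 mm). Releasing.

Emit:
jog_arm([
  [0,0,0,0,0,0],
  [0,0,0,0,0,0],
  [0,0,0,0,0,0],
  [0,0,0,0,0,0],
  [0,0,0,0,0,0],
  [0,0,0,0,0,0],
  [0,0,0,0,0,0],
  [0,0,0,0,0,0],
], hand=0)

```text
time: 10.3
tool_pos: [0.502, 0.0916, 0.0253]
tool_rot: [[-0.964, -0.265, -0.0], [-0.265, 0.964, -0.0], [0.0, -0.0, -1.0]]
wrist_force: [0.0, 0.1, -0.2]
gripper_width: 0.0851
grip_force: 0.0
```

```bash
python3 - <<'E'
from h import *
im,d,K,V=shot("scene"); cv2.imwrite("pics/s4.png",cv2.resize(im[195:275,245:335,::-1],(675,600),interpolation=cv2.INTER_CUBIC))
W=world(d,K,V); C=im.astype(int); z=W[...,2]
c,s=np.cos(.269),np.sin(.269); q=np.stack([(W[...,0]-.502)*c+(W[...,1]-.0917)*s,-(W[...,0]-.502)*s+(W[...,1]-.0917)*c],-1)
for k,x0,x1,y1 in(("conn",.041,.050,.012),("relay",.024,.032,.007),("connector overhang",.044,.055,.014)):
    m=(q[...,0]>x0)&(q[...,0]<x1)&(abs(q[...,1])<y1)&(z<.08); print(k,m.sum(),np.percentile(z[m],[10,50,90]).round(4))
g=(abs(q[...,0])<.06)&(abs(q[...,1])<.04)&(z<.04)&(C[...,1]-C[...,0]>40)&(z>.01); print("plate z",g.sum(),np.median(z[g]), "left/right",np.median(z[g&(q[...,1]>.01)]),np.median(z[g&(q[...,1]<-.01)]))
plan([.5020,.0917,-.001],down(np.radians(15.4)),1)
E
```

```text
conn 33 [0.0253 0.0278 0.0295]
relay 12 [0.0307 0.032  0.035 ]
connector overhang 91 [-0.0002  0.0214  0.0287]
plate z 144 0.017815761634100955 left/right 0.017305246332514804 0.01624567135806268
from [0.502  0.0917 0.0254] F [-0.2 -0.4 -0.2] w 0.0854 t 10.35 q [ 0.08  0.1   1.92 -0.    1.12 -1.76]
[0.0, 0.01, 2.64, 0.0, -0.0001, -0.0006],
```

View pics/s4.png

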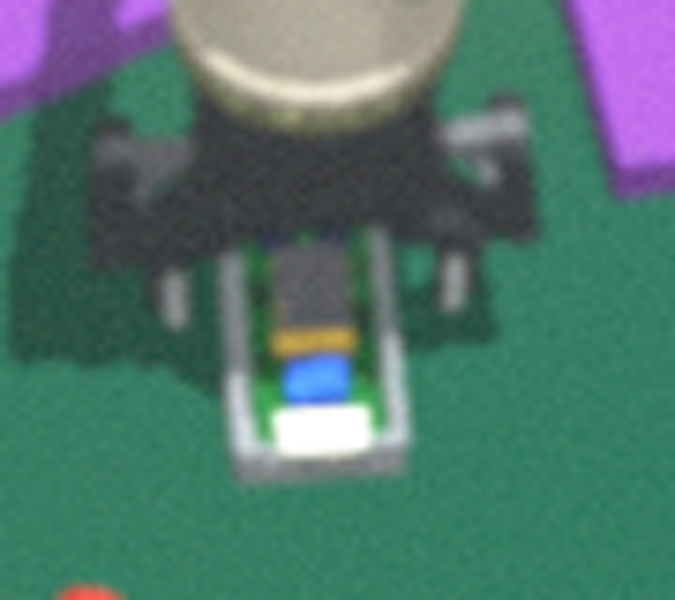

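The image shows the board home: connector (322,430) in the notch, connector top at 28 mm and plate top at about 17 mm, both as specified. The open fingers are clear outside the walls. Lowering to grip the case.

Emit:
jog_arm([
  [0,0,0.4,0,0,0],
  [0,0,0.6,0,0,0],
  [0,0,0.6,0,0,0],
  [0,0,0.5,0,0,0],
  [0,0,0.4,0,0,0],
  [0,0,0,0,0,0],
  [0,0,0,0,0,0],
  [0,0,0,0,0,0],
])

```text
time: 11.02
tool_pos: [0.5022, 0.0917, 0.0005]
tool_rot: [[-0.964, -0.265, 0.0], [-0.265, 0.964, 0.0], [-0.0, 0.0, -1.0]]
wrist_force: [-0.4, 0.3, 0.2]
gripper_width: 0.0853
grip_force: 0.0
```

Emit:
jog_arm([
  [0,0,0,0,0,0],
  [0,0,0,0,0,0],
  [0,0,0,0,0,0],
  [0,0,0,0,0,0],
  [0,0,0,0,0,0],
  [0,0,0,0,0,0],
  [0,0,0,0,0,0],
  [0,0,0,0,0,0],
], hand=1, force=80)

```text
time: 11.68
tool_pos: [0.5028, 0.0917, 0.0012]
tool_rot: [[-0.964, -0.265, 0.001], [-0.265, 0.964, 0.0], [-0.001, -0.0, -1.0]]
wrist_force: [-0.5, -0.9, 5.6]
gripper_width: 0.0567
grip_force: 86.8
```

Emit:
jog_arm([
  [0,0,-0.3,0,0,0],
  [0,0,-0.6,0,0,0],
  [0,0,-1.0,0,0,0],
  [0,0,-1.3,0,0,0],
  [0,0,-1.4,0,0,0],
  [0,0,-1.4,0,0,0],
  [0,0,-1.2,0,0,0],
  [0,0,-0.8,0,0,0],
])

```text
time: 12.35
tool_pos: [0.5027, 0.0917, 0.0824]
tool_rot: [[-0.964, -0.265, 0.002], [-0.265, 0.964, 0.0], [-0.002, -0.0, -1.0]]
wrist_force: [0.4, 0.6, -4.0]
gripper_width: 0.056
grip_force: 85.6
```

```bash
cat > fin.py <<'E'
from h import *
import sys
n=np.array([.837,.0167,.547]); n/=np.linalg.norm(n); by=np.cross([0,0,1],n); by/=np.linalg.norm(by); bz=np.cross(n,by)
L=np.array([.6877,-.2542,.310]); C=L-.12*n; T=C-.053*n-.0215*bz
R=np.stack([-n,by,-bz],1); print(C,T,R.round(3)); plan(T,R,int(sys.argv[1]))
E
python3 fin.py 24
```

```text
[ 0.58726286 -0.25620394  0.24436187] [ 0.55466094 -0.25685442  0.19737312] [[-0.837 -0.02   0.547]
 [-0.017  1.     0.011]
 [-0.547  0.    -0.837]]
from [0.5027 0.0917 0.0824] F [ 0.4  0.6 -4. ] w 0.056 t 12.35 q [ 0.08  0.01  1.89 -0.    1.23 -1.76]
[0.18, -1.46, -0.48, 0.003, -0.0239, 0.0101],
[0.15, -1.46, -0.48, 0.003, -0.0239, 0.0101],
[0.12, -1.46, -0.48, 0.003, -0.0239, 0.0101],
[0.1, -1.47, -0.48, 0.003, -0.0239, 0.0101],
[0.07, -1.47, -0.47, 0.003, -0.0239, 0.0101],
[0.05, -1.47, -0.47, 0.003, -0.0239, 0.0101],
[0.02, -1.47, -0.47, 0.003, -0.0239, 0.0101],
[-0.01, -1.47, -0.46, 0.003, -0.0239, 0.0101]

[-0.03, -1.48, -0.46, 0.003, -0.0239, 0.0101],
[-0.06, -1.48, -0.45, 0.003, -0.0239, 0.0101],
[-0.08, -1.48, -0.45, 0.003, -0.0239, 0.0101],
[-0.11, -1.48, -0.44, 0.003, -0.0239, 0.0101],
[-0.13, -1.48, -0.43, 0.003, -0.0239, 0.0101],
[-0.16, -1.48, -0.42, 0.003, -0.0239, 0.0101],
[-0.18, -1.48, -0.42, 0.003, -0.0239, 0.0101],
[-0.21, -1.48, -0.41, 0.003, -0.0239, 0.0101]

[-0.23, -1.47, -0.4, 0.003, -0.0239, 0.0101],
[-0.26, -1.47, -0.39, 0.003, -0.0239, 0.0101],
[-0.28, -1.47, -0.38, 0.003, -0.0239, 0.0101],
[-0.31, -1.47, -0.36, 0.003, -0.0239, 0.0101],
[-0.33, -1.47, -0.35, 0.003, -0.0239, 0.0101],
[-0.35, -1.47, -0.34, 0.003, -0.0239, 0.0101],
[-0.37, -1.46, -0.33, 0.003, -0.0239, 0.0101],
[-0.4, -1.46, -0.31, 0.003, -0.0239, 0.0101]
```

Emit:
jog_arm([
  [0.18,-1.0,-0.48,0.003,-0.024,0.01],
  [0.15,-1.46,-0.48,0.003,-0.024,0.01],
  [0.12,-1.46,-0.48,0.003,-0.024,0.01],
  [0.1,-1.47,-0.48,0.003,-0.024,0.01],
  [0.07,-1.47,-0.47,0.003,-0.024,0.01],
  [0.05,-1.47,-0.47,0.003,-0.024,0.01],
  [0.02,-1.47,-0.47,0.003,-0.024,0.01],
  [-0.01,-1.47,-0.46,0.003,-0.024,0.01],
])

```text
time: 13.02
tool_pos: [0.5178, -0.0207, 0.1191]
tool_rot: [[-0.964, -0.185, 0.192], [-0.184, 0.983, 0.02], [-0.192, -0.016, -0.981]]
wrist_force: [1.0, 0.5, -3.5]
gripper_width: 0.0563
grip_force: 85.8
```

Emit:
jog_arm([
  [-0.03,-1.48,-0.46,0.003,-0.024,0.01],
  [-0.06,-1.48,-0.45,0.003,-0.024,0.01],
  [-0.08,-1.48,-0.45,0.003,-0.024,0.01],
  [-0.11,-1.48,-0.44,0.003,-0.024,0.01],
  [-0.13,-1.48,-0.43,0.003,-0.024,0.01],
  [-0.16,-1.48,-0.42,0.003,-0.024,0.01],
  [-0.18,-1.48,-0.42,0.003,-0.024,0.01],
  [-0.21,-1.48,-0.41,0.003,-0.024,0.01],
])

```text
time: 13.68
tool_pos: [0.535, -0.1371, 0.1572]
tool_rot: [[-0.921, -0.103, 0.376], [-0.101, 0.995, 0.024], [-0.377, -0.016, -0.926]]
wrist_force: [0.2, -0.2, -3.4]
gripper_width: 0.0559
grip_force: 85.8
```

Emit:
jog_arm([
  [-0.23,-1.47,-0.4,0.003,-0.024,0.01],
  [-0.26,-1.47,-0.39,0.003,-0.024,0.01],
  [-0.28,-1.47,-0.38,0.003,-0.024,0.01],
  [-0.31,-1.47,-0.36,0.003,-0.024,0.01],
  [-0.33,-1.2,-0.35,0.003,-0.024,0.01],
  [-0.35,-0.9,-0.34,0.003,-0.024,0.01],
  [-0.37,-0.6,-0.33,0.003,-0.024,0.01],
  [0,0,0,0,0,0],
])

```text
time: 14.35
tool_pos: [0.5494, -0.2222, 0.191]
tool_rot: [[-0.849, -0.03, 0.527], [-0.027, 1.0, 0.013], [-0.528, -0.004, -0.849]]
wrist_force: [-0.2, -0.1, -2.8]
gripper_width: 0.0565
grip_force: 85.8
```

```bash
python3 fin.py 8
```

```text
[ 0.58726286 -0.25620394  0.24436187] [ 0.55466094 -0.25685442  0.19737312] [[-0.837 -0.02   0.547]
 [-0.017  1.     0.011]
 [-0.547  0.    -0.837]]
from [ 0.5494 -0.2222  0.191 ] F [-0.2 -0.1 -2.8] w 0.0565 t 14.35 q [-0.69 -0.3   2.07  0.43  0.98 -2.46]
[-0.09, -0.43, -0.04, 0.0003, -0.0029, 0.0013],
[-0.09, -0.43, -0.04, 0.0003, -0.0029, 0.0013],
[-0.09, -0.43, -0.04, 0.0003, -0.0029, 0.0013],
[-0.09, -0.43, -0.04, 0.0003, -0.0029, 0.0013],
[-0.09, -0.43, -0.04, 0.0003, -0.0029, 0.0013],
[-0.09, -0.43, -0.04, 0.0003, -0.0029, 0.0013],
[-0.09, -0.43, -0.04, 0.0003, -0.0029, 0.0013],
[-0.09, -0.43, -0.04, 0.0003, -0.0029, 0.0013]
```

Emit:
jog_arm([
  [-0.09,-0.5,-0.04,0,-0.004,0.002],
  [-0.14,-0.7,-0.06,0,-0.004,0.002],
  [-0.14,-0.7,-0.06,0,-0.004,0.002],
  [-0.14,-0.7,-0.06,0,-0.004,0.002],
  [-0.12,-0.5,-0.06,0,-0.004,0.002],
  [-0.06,-0.35,-0.04,0,-0.003,0],
  [0,0,0,0,0,0],
  [0,0,0,0,0,0],
])

```text
time: 15.02
tool_pos: [0.5548, -0.2557, 0.1969]
tool_rot: [[-0.838, -0.022, 0.546], [-0.017, 1.0, 0.014], [-0.546, 0.002, -0.838]]
wrist_force: [-0.8, -0.5, -3.5]
gripper_width: 0.0565
grip_force: 85.8
```

Emit:
jog_arm([
  [0,0,0,0,0,0],
  [0,0,0,0,0,0],
  [0,0,0,0,0,0],
  [0,0,0,0,0,0],
  [0,0,0,0,0,0],
  [0,0,0,0,0,0],
  [0,0,0,0,0,0],
  [0,0,0,0,0,0],
])

```text
time: 15.68
tool_pos: [0.5549, -0.2556, 0.1971]
tool_rot: [[-0.837, -0.023, 0.546], [-0.018, 1.0, 0.014], [-0.546, 0.002, -0.838]]
wrist_force: [0.3, 0.0, -3.7]
gripper_width: 0.0562
grip_force: 85.8
```

```bash
python3 fin.py 1; cat > chk.py <<'E'
from h import *
n=np.array([.837,.0167,.547]); n/=np.linalg.norm(n); y=np.cross([0,0,1],n); y/=np.linalg.norm(y); z=np.cross(n,y); L=np.array([.6877,-.2542,.31])
s=env.sense(); T=np.array(s["tool_pos"]); R=np.array(s["tool_rot"]); B=np.stack([-R[:,0],R[:,1],-R[:,2]],1)
out=[]
for k in("scene","top"):
    im,d,K,V=shot(k); W=world(d,K,V); C=im.astype(int); q=(W-T)@B
    box=(abs(q[...,0])<.07)&(abs(q[...,1])<.045)&(q[...,2]>-.01)&(q[...,2]<.06)
    m=box&(C.min(-1)>185)&(q[...,0]>.03)
    g=box&(abs(q[...,0])<.06)&(q[...,0]>.0)&(abs(abs(q[...,1])-.027)<.003)
    v,u=np.nonzero(box); v0,u0=int(np.median(v)),int(np.median(u)); print(k,box.sum(),(u0,v0))
    out.append(cv2.resize(im[max(0,v0-60):v0+60,max(0,u0-60):u0+60,::-1],(400,400),interpolation=cv2.INTER_CUBIC))
    for a,mm in(("white",m),("walls",g)):
        if mm.sum()>3:
            p=q[mm]*1000; l=(W[mm]-L); print(a,mm.sum(),"tool body pct x",np.percentile(p[:,0],[3,50,97]).round(1),"y",np.percentile(p[:,1],[3,50,97]).round(1),"z",np.percentile(p[:,2],[5,50,95]).round(1),"| lens n",np.percentile(l@n,97).round(4),"y",np.percentile(l@y,[3,97]).round(4),"z",np.percentile(l@z,[5,95]).round(4))
            if a=="walls":
                A=np.c_[q[mm][:,:2],np.ones(mm.sum())]; print("  slope z/x,z/y",np.linalg.lstsq(A,q[mm][:,2],rcond=None)[0].round(3))
cv2.imwrite("pics/fin.png",np.hstack(out))
E
python3 chk.py
```

```text
[ 0.58726286 -0.25620394  0.24436187] [ 0.55466094 -0.25685442  0.19737312] [[-0.837 -0.02   0.547]
 [-0.017  1.     0.011]
 [-0.547  0.    -0.837]]
from [ 0.5549 -0.2556  0.1971] F [ 0.3  0.  -3.7] w 0.0562 t 15.6833 q [-0.75 -0.25  2.03  0.48  0.98 -2.53]
[0.01, -0.13, -0.03, 0.0032, -0.0007, 0.0013],
scene 1214 (129, 187)
white 249 tool body pct x [36.7 49.6 52.5] y [-23.6   3.4  24.9] z [ 2.7 14.8 27. ] | lens n -0.1204 y [-0.0223  0.0262] z [-0.0192  0.0052]
walls 213 tool body pct x [ 2.2 22.6 51.2] y [-29.1  25.9  29.9] z [ 1.1 20.5 53.3] | lens n -0.1217 y [-0.0279  0.0312] z [-0.0207  0.0314]
  slope z/x,z/y [-0.322 -0.212  0.03 ]
top 1012 (424, 205)
white 82 tool body pct x [37.2 43.1 48.8] y [-10.8   3.1  16.7] z [24.6 27.  29.2] | lens n -0.1242 y [-0.0095  0.0179] z [0.0027 0.0074]
walls 188 tool body pct x [ 1.7 25.5 49.8] y [-28.7 -24.1  29.9] z [ 1.4 21.3 40.3] | lens n -0.1232 y [-0.0275  0.0312] z [-0.0204  0.0183]
  slope z/x,z/y [-0.222 -0.081  0.025]
```

View pics/fin.png

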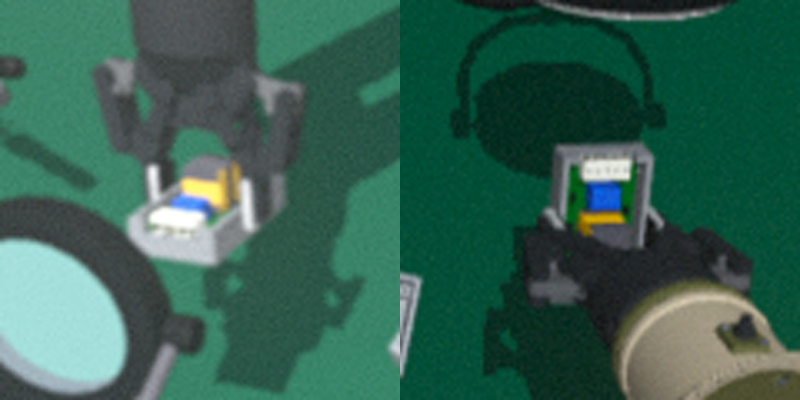

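The connector appears at (178,215) in the left view and (607,170) in the right one, facing the lens, with the case tilted up and the board still in it. It sits about 4 mm to the +y side, so I'll correct that, then check the case tilt with tighter windows.

Emit:
jog_arm([
  [0,-0.1,0,0.001,0,0],
  [0,-0.15,0,0.001,0,0],
  [0,-0.1,-0.03,0.001,0,0.001],
  [0,0,0,0,0,0],
  [0,0,0,0,0,0],
  [0,0,0,0,0,0],
  [0,0,0,0,0,0],
  [0,0,0,0,0,0],
])

```text
time: 16.45
tool_pos: [0.5548, -0.259, 0.1973]
tool_rot: [[-0.837, -0.02, 0.546], [-0.017, 1.0, 0.011], [-0.546, 0.0, -0.838]]
wrist_force: [0.3, -0.5, -3.3]
gripper_width: 0.0565
grip_force: 85.8
```

```bash
python3 fin.py 1 | tail -3; cat > chk2.py <<'E'
from h import *
n=np.array([.837,.0167,.547]); n/=np.linalg.norm(n); y=np.cross([0,0,1],n); y/=np.linalg.norm(y); z=np.cross(n,y); L=np.array([.6877,-.2542,.31])
s=env.sense(); T=np.array(s["tool_pos"]); R=np.array(s["tool_rot"]); B=np.stack([-R[:,0],R[:,1],-R[:,2]],1)
S=[[],[],[]]
for i in range(6):
  for k in("scene","top"):
    im,d,K,V=shot(k); W=world(d,K,V); C=im.astype(int); q=(W-T)@B
    m=(C.min(-1)>170)&(q[...,0]>.033)&(q[...,0]<.056)&(abs(q[...,1])<.021)&(q[...,2]>.014)&(q[...,2]<.032)
    l=(W[m]-L); r=[np.percentile(l@n,97),*np.percentile(l@y,[3,97]),np.percentile(l@z,90)]
    rim=(abs(q[...,2]-.023)<.005)&(((abs(abs(q[...,1])-.027)<.0018)&(q[...,0]>.015)&(q[...,0]<.05))|((abs(q[...,0]-.05)<.0018)&(abs(abs(q[...,1])-.0235)<.005)))
    A=np.c_[q[rim][:,:2],np.ones(rim.sum())]; c=np.linalg.lstsq(A,q[rim][:,2],rcond=None)[0]
    if i in(0,5): print(k,m.sum(),np.round(r,4),"yc",round((r[1]+r[2])/2,4),"rim",rim.sum(),c.round(3))
E
python3 chk2.py
```

```text
[-0.547  0.    -0.837]]
from [ 0.5548 -0.259   0.1973] F [ 0.3 -0.5 -3.3] w 0.0565 t 16.45 q [-0.75 -0.25  2.02  0.48  0.98 -2.53]
[0.0, 0.22, -0.0, 0.0002, -0.0008, 0.0003],
scene 119 [-0.1209 -0.0213  0.018   0.0053] yc -0.0017 rim 35 [-0.036 -0.001  0.023]
top 80 [-0.1239 -0.0129  0.0138  0.0077] yc 0.0005 rim 48 [-0.009 -0.013  0.023]
scene 118 [-0.1214 -0.021   0.0163  0.0054] yc -0.0024 rim 34 [-0.025  0.004  0.023]
top 80 [-0.1234 -0.0126  0.0143  0.0085] yc 0.0008 rim 49 [-0.003 -0.003  0.023]
```

The connector is centred within about 1-2 mm, about 121 mm from the glass, and square within about 0.03 rad. Handing in.

```bash
python3 -c "
from rig import env
print(env.sign_off())"
```

```text
the job is handed in; nothing more can be done
None
```

The job is handed in: the board sits fully home in the long case with its connector in the notch. The arm is holding the case open side up in front of the magnifier, with the connector facing the lens about 12 cm from the glass and centred to about 2 mm.

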